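# Square a mounting bracket in a cam-locked corner fixture

### The job

Get the T-shaped aluminium bracket squared up for bonding. First flip the cam lever of the corner fixture clockwise (seen from above) all the way to its stop, so that its sliding fence is thrown forward and locked, then set the bracket flat on the fixture plate with its long side along the sliding fence, press it firmly into the corner so that it lies flush against both fences at once, and finish still holding it pressed there. Leave the lever locked and do not disturb the vial, tape roll, caliper and small fitting lying around.

Things in the scene. Friction and masses are not known exactly. Their poses are not given: they have to be found in the camera images.
- fixture: Corner fixture, fixed to the worktop: dark steel plate 160 (x) x 220 (y) x 10 mm, spanning x -80..80, y -115..105 mm about the origin, which lies on the worktop (z = 0; upper face z = 10 mm); metal slides on it easily. Fixed end fence at +x, sliding fence at -y, cam lever beyond it. Bracket at home: its centre at x 16, y -10, z 35 mm of this frame, its long side along x (either way round).
- corner (a point): where the two stop faces meet on the plate's upper face once the sliding fence is locked (fixture frame x 56, y -40, z 10 mm)
- bracket_mid (a point): centre of the loose aluminium bracket (inverted T, about 0.24 kg), 25 mm above its underside. Flange 80 (x) x 60 (y) x 12 mm; on its middle an upright rib 64 (x) x 12 (y) mm, 12 to 50 mm above the underside: grip it across its 12 mm, fingertips above flange and fences. Half a turn makes no difference
- bracket: the same bracket; origin at the centre of its underside, x along its long side and rib, z up
- lever_grip (a point): middle of the upright black round grip at the end of the cam lever, 16 mm in diameter, 38 mm tall (19 mm below to 19 mm above this point; top 67.5 mm over the worktop); a flat steel arm joins its foot to the pivot, 75 mm away
- lever_pivot (a point): point on the vertical axis of the cam lever, at the height of lever_grip; fixed on the fixture
- cam_lever (a joint): angle of the cam lever, rad: 0 = free (arm points to the fixture's -y, away from the sliding fence), 1.571 = stop, locked (arm points to the fixture's -x, parallel to the sliding fence). It grows clockwise seen from above, needs about 3 to 4 N at the grip and stays where it is left.
- side_fence (a joint): travel of the sliding fence towards the corner, m: 0 = free, 0.008 = forward and locked (stands over 30 N); only the cam lever drives it. Steel bar 14 mm thick, 16 mm high on the plate, from x = -45 to 50 mm of the fixture frame; its stop face looks to the fixture's +y, at y = -48 mm when free, -40 mm when locked
- vial: bystander: small glass vial with a black cap, 28 x 28 x 56 mm, standing
- tape: bystander: amber tape roll lying flat, 94 mm across, 19 mm high
- calipers: bystander: caliper lying flat, 235 mm long
- small_fitting: bystander: small tan hexagonal fitting, 15 x 13 x 25 mm, standing
- end_fence: fixed end fence, a steel bar 16 x 135 x 16 mm on the plate; origin at the centre of its underside. Its stop face, looking to the fixture's -x, lies at x = 56 mm of the fixture frame, from y = -35 to 100 mm
Things that resemble listed ones, but are neither listed nor needed, are in the scene too. Leave any brown or orange look-alike of the bracket alone.

How it is judged:
By the outcome, as a careful person would: the job done as asked, in the order asked, and still so for the second after the job is handed in, while the arm keeps its last pose, push and grip.
It also fails if it takes over 69 s, if anything falls off the work surface, if the arm or the gripper's body presses on something with over 40 N, if the wrist force passes 120 N, or if a joint passes its speed limit or range.

### The arm

A 6-joint arm with a two-finger parallel gripper is mounted at the origin on a cart in front of the work surface, level with it; the furniture and walls round the work are solid. World frame = base frame: x ahead of the robot, y to its left, z up, the work surface at z = 0. Lengths are in mm, angles in degrees, forces in N, time in s.
With the tool pointing down it reaches from about 350 to 850 mm from the base axis. Payload 8.1 kg.
Tool frame: the origin (TCP) lies midway between the tips of the shut fingers; the grasp point (between the pads) lies 19 mm behind it; z points along the fingers, y is the line along which they close (so a half turn about z gives the same grasp; the last joint's range is limited). The gripper opens to 85 mm and grips with 20 to 120 N. Pads are 22 mm wide; open, the fingers measure 114 mm over their backs; the gripper's body (76 mm by 85 mm) begins 54 mm behind the grasp point. The pads swing forward as they close: fully open they stand 13 mm farther back than shut.
Start: joints at [-73.934, 7.471, 85.268, -0, 87.261, -4.893], TCP at [214.638, -560.3, 231.292] pointing down, gripper open.
Joint ranges: [-169.43, 169.43], [-51.17, 129.36], [1.28, 143.12], [-76.62, 256.62], [0, 156.53], [-152.29, 152.29]. Speed limits (degrees/s): [136.94, 136.94, 159.86, 180, 180, 180].

### API

Orientations are given as [roll, pitch, yaw] about the fixed x, y, z axes, in that order (R = Rz(yaw) Ry(pitch) Rx(roll)).
In Python, from bench import sense, snapshot, camera_params, hand_in, masks_of, pinpoint gives the robot as it stands.
- The arm moves only by the tool step_arm, never from a script. Its argument "targets" is a list of rows, each an object with "angular": the turn, a rotation vector about the tool's x, y, z scaled (see below), a list of three; "dp": the shift along the tool's x, y, z scaled (see below), a list of three; "fingers": the closure, from 0 (fully open) to 1 (shut). A call has exactly 8 rows; each row is the pose to reach, as a shift and turn from the pose commanded when the call began, along the tool's axes at that moment, turning the shorter way round; what a row does not reach only later rows make up. The controller multiplies each number of a shift by 0.2 m and each number of a turn by 180 degrees. A row lasts 1/8 s, in which the tool goes at most 62.5 mm and 10.7 degrees, less where a joint would pass 70% of its speed; a pose out of reach is approached as far as the arm can. A call with a number of a shift or a turn outside -1 to 1 is refused whole. A call with a gripper value outside its range is refused whole. The fingers move at their own pace and stop on an object; "newtons" is the grip in N (left out, the last holds). Time passes only in rows, so rows that repeat a pose let the fingers close, or fill a call up. It gives the time, the measured TCP pose, the force, the opening and the grip force at its end, in the units of the state.
- sense(): the state, without advancing time (a new reading comes with each control period).
- snapshot(name): name is "side" or "top" or "wrist"; returns the picture (420x560x3 uint8, blue, green, red); there is no depth.
- camera_params(name): a dict with "vfov" (degrees; the focal length in pixels is half the picture's height over the tangent of half this angle, whatever the lens; pixels are square), "cx", "cy" (the principal point, pixels), "R" (3x3) and "t" (3): a world point X has camera coordinates R X + t. Camera axes: x right, y down, z forward; pixel columns grow to the right and rows downward; lengths in mm; the calibration is good to about 2 mm. A picture is of the moment at which its call begins: read the wrist's pose just before it. camera_params takes no time and is no camera call; for the wrist camera it gives the pose at the moment of the call.
- hand_in(): hands the job in; it is judged then, once.
Trained networks look in the newest picture that a camera, given by its name, has taken for a name from the list of things; names that differ only in an ending like _2 or _b are one class to them, and where a whole thing is asked for, a point or a joint stands for the part that bears it (a point fixed in the world has none). Each returns a list of dicts, best first, with "conf" (0 to 1); they miss things now and then, are a little off and sometimes report something else, mostly with a low value. They report only what shows in the picture. A call takes as long as a camera call. They do not tell look-alikes from the thing itself.
- masks_of(camera, label): "pixels" (420x560 bool, what is visible of it) and "at" ([column, row] in pixels, amid what is visible of it).
- pinpoint(camera, label): "at" ([column, row] in pixels: a listed point, or the origin of a listed thing).
The state is a dict: "time": time; "joint_pos": joint angles; "qd": joint speeds; "joint_efforts": joint torques, N m; "tool_pos": TCP position; "tcp_rot": TCP orientation; "ft_force": force on the tool from outside, world axes, zero at the start; "wrist_torque": the same for the moment, N m; "finger_gap": finger opening in mm; "grip_force": force on a finger pad.
Only numpy, scipy, OpenCV 4.12 (cv2) and the standard library are available. Lean on these libraries where they do the work, as an engineer would, in place of code of your own. Each camera call takes 0.05 s, during which the arm holds its last target. There are 200 camera calls.

## Working session

There is one attempt and no reset: what is moved stays moved. The work goes in short steps, Python scripts to look and compute and a tool call to move; the robot and the scene stay as the last step left them, time stands still between calls to the robot, and variables do not carry over. Pictures are saved under pics/ and viewed, at most 10 in all, crops included, and the job is handed in when it is done.

Besides the shell and the picture viewer there is one more tool, called after ">>>" in YAML: its name, and indented under it one key for each argument. step_arm: Moves the arm, as the interface text tells. Its arguments: {"type":"object","properties":{"targets":{"type":"array","items":{"type":"object","properties":{"angular":{"type":"array","items":{"type":"number","minimum":-1,"maximum":1}},"dp":{"type":"array","items":{"type":"number","minimum":-1,"maximum":1}},"fingers":{"type":"number"}}}},"newtons":{"type":"number"}},"required":["targets"]}

```bash
ls; mkdir -p pics; cat > h.py <<'E'
import numpy as np, cv2
from scipy.optimize import least_squares
from bench import *
def ray(cam,px,P=None):
    P=P or camera_params(cam); f=210/np.tan(np.radians(P['vfov'])/2)
    R=np.array(P['R']);t=np.array(P['t'])
    d=R.T@np.array([(px[0]-P['cx'])/f,(px[1]-P['cy'])/f,1.]); return -R.T@t, d
def onz(cam,px,z,P=None):
    o,d=ray(cam,px,P); return o+d*(z-o[2])/d[2]
def proj(cam,X,P=None):
    P=P or camera_params(cam); f=210/np.tan(np.radians(P['vfov'])/2)
    c=np.array(P['R'])@np.array(X,float)+np.array(P['t']); return np.array([P['cx']+f*c[0]/c[2],P['cy']+f*c[1]/c[2]])
E
python3 - <<'E'
from h import *
np.set_printoptions(precision=1,suppress=True)
for c in ['side','top']:
    im=snapshot(c); cv2.imwrite(f'pics/{c}0.png',im)
    P=camera_params(c); print(c,P['vfov'],P['cx'],P['cy'],-np.array(P['R']).T@np.array(P['t']))
    for l,z in [('fixture',0),('corner',10),('bracket_mid',25),('bracket',0),('lever_grip',48.5),('lever_pivot',48.5),('end_fence',10),('vial',28),('tape',10),('calipers',5),('small_fitting',12)]:
        for r in pinpoint(c,l)[:3]: print(c,l,round(r['conf'],2),np.array(r['at']),onz(c,r['at'],z))
print(sense()['time'])
E
```

```text
pics
side 53.33493612124443 276.3810229633952 211.77440093652373 [ 536.7 1050.9  550.3]
side fixture 0.73 [287.5 201.9] [549.8 -80.3   0. ]
side corner 0.75 [265.1 195.7] [618.6 -96.7  10. ]
side bracket_mid 0.96 [303.7 232.1] [504.  140.3  25. ]
side bracket_mid 0.89 [358.7 279.6] [390.3 329.6  25. ]
side bracket_mid 0.88 [299.2 263.9] [515.  281.4  25. ]
side bracket 0.98 [301.2 242. ] [509.2 147.4   0. ]
side bracket 0.79 [352.9 296.9] [402.8 356.1   0. ]
side bracket 0.57 [291.3 271.8] [531.7 277.4   0. ]
side lever_grip 0.45 [282.3 168.7] [ 572.2 -226.8   48.5]
side lever_pivot 0.72 [278.3 180.6] [ 580.7 -126.7   48.5]
side end_fence 0.72 [268.3 203.3] [605.4 -45.4  10. ]
side vial 0.61 [242.6 314.7] [618.8 458.3  28. ]
side vial 0.46 [284.2 200.6] [558.8 -30.4  28. ]
side calipers 0.92 [280.3 336.7] [547.8 485.3   5. ]
side calipers 0.24 [295.8 273.4] [521.7 289.7   5. ]
side small_fitting 0.56 [347.1 225.3] [387.7  72.1  12. ]
top 52.89336907193341 274.0962095534037 204.2114847261072 [ 481.4  108.2 1283.4]
top fixture 0.76 [350.8 218.9] [544.  -96.6   0. ]
top corner 0.69 [378
[... 229 characters left out ...]
5.  271.9  25. ]
top bracket_mid 0.59 [205.6 272.4] [386.3 338.9  25. ]
top bracket 0.97 [203.3 268.8] [395.2 350.5   0. ]
top bracket 0.91 [231.6 229.5] [513.5 265.3   0. ]
top bracket 0.81 [269.4 238.2] [486.7 150.3   0. ]
top lever_grip 0.81 [405.4 205.2] [ 580.8 -248.3   48.5]
top lever_pivot 0.91 [376.4 210.2] [ 566.7 -163.8   48.5]
top end_fence 0.64 [348.7 220. ] [540.2 -88.7  10. ]
top end_fence 0.62 [333.  201.3] [597.  -42.5  10. ]
top vial 0.62 [175.2 193.5] [621.6 432.4  28. ]
top tape 0.78 [315.5 140.1] [785.3   8.   10. ]
top tape 0.48 [334.5 197.4] [608.8 -47.2  10. ]
top calipers 0.82 [157.9 216.5] [554.  490.3   5. ]
top calipers 0.39 [402.4 208.5] [ 574.4 -251.5    5. ]
1.2
```

```bash
python3 - <<'E'
import cv2
a=cv2.imread('pics/top0.png')[120:330,130:440]; cv2.imwrite('pics/topc.png',cv2.resize(a,None,fx=2.58,fy=2.58,interpolation=2))
a=cv2.imread('pics/side0.png')[140:350,200:480]; cv2.imwrite('pics/sidec.png',cv2.resize(a,None,fx=2.8,fy=2.8,interpolation=2))
E
```

```text
(no output)
```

View pics/topc.png

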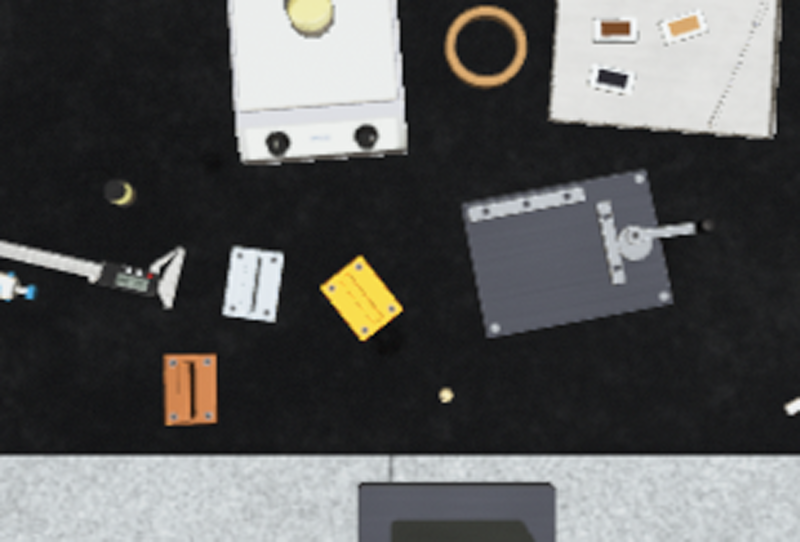

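View pics/sidec.png

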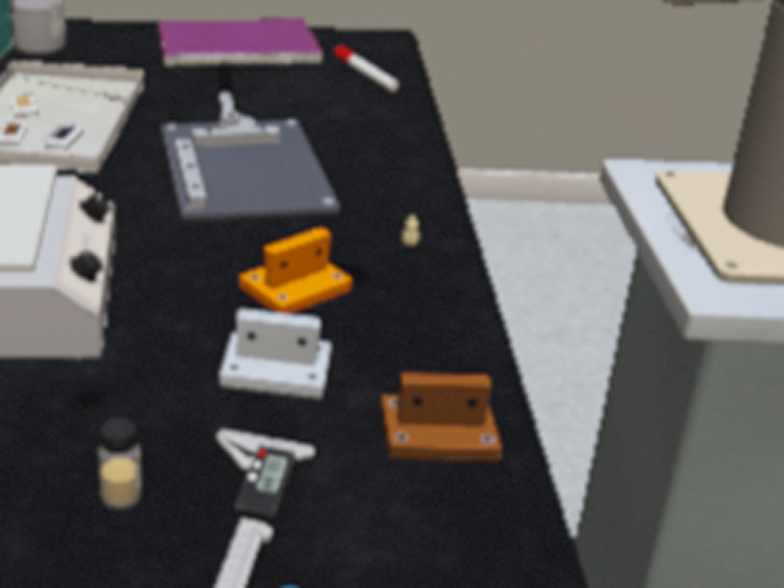

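The silver bracket is at about (252,283) in the top crop. The yellow and brown ones are look-alikes. The plate is yawed about 10°, and the lever grip shows at (703,226). Next I'll measure the plate and bracket rectangles.

```bash
python3 - <<'E'
from h import *
np.set_printoptions(precision=1,suppress=True)
snapshot('top')
for l in ['fixture','bracket']:
    for m in masks_of('top',l)[:3]:
        k=m['pixels'].astype(np.uint8); print(l,m['conf'],m['at'],k.sum())
        c=max(cv2.findContours(k,0,2)[0],key=cv2.contourArea)
        pts=np.array([onz('top',p,10)[:2] for p in c[:,0,:]],np.float32)
        print(cv2.minAreaRect(pts)); 
snapshot('side')
pt=pinpoint('top','lever_grip')[0]['at']
for c,l in [('lever_grip','lever_grip'),('lever_pivot','lever_pivot')]:
    A=[];b=[]
    for cam in ['top','side']:
        o,d=ray(cam,pinpoint(cam,l)[0]['at']); d/=np.linalg.norm(d); M=np.eye(3)-np.outer(d,d);A.append(M);b.append(M@o)
    print(l,np.linalg.lstsq(np.vstack(A),np.hstack(b),rcond=None)[0])
s=sense(); print(s['tcp_rot'],s['time']); P=camera_params('wrist'); print(-np.array(P['R']).T@np.array(P['t']),np.array(P['R']),P['vfov'])
E
```

```text
fixture 0.73 [350.9, 219.5] 3892
((551.80810546875, -122.44056701660156), (159.26223754882812, 283.4219665527344), 10.169784545898438)
bracket 0.81 [269.9, 235.4] 535
((495.2934875488281, 148.52944946289062), (81.95199584960938, 60.27731704711914), 37.656700134277344)
bracket 0.76 [228.6, 232.2] 537
((512.3278198242188, 273.56103515625), (61.48661422729492, 81.27288818359375), 81.83589172363281)
bracket 0.62 [335.5, 200.0] 245
((603.3179321289062, -44.210540771484375), (17.849504470825195, 133.25253295898438), 10.605154991149902)
lever_grip [ 700.9 -488.5 -821.6]
lever_pivot [ 572.3 -173.5   36.4]
[-180.   -0.   21.] 1.65
[ 277.5 -535.   373.7] [[ 0.4 -0.9 -0. ]
 [-0.9 -0.3  0.3]
 [-0.2 -0.1 -1. ]] 62.95067225353267
```

>>> step_arm:
  targets:
    - {"dp": [1, -0.4, 0], "angular": [0, 0, -0.2], "fingers": 0}
    - {"dp": [1, -0.4, 0], "angular": [0, 0, -0.2], "fingers": 0}
    - {"dp": [1, -0.4, 0], "angular": [0, 0, -0.2], "fingers": 0}
    - {"dp": [1, -0.4, 0], "angular": [0, 0, -0.2], "fingers": 0}
    - {"dp": [1, -0.4, 0], "angular": [0, 0, -0.2], "fingers": 0}
    - {"dp": [1, -0.4, 0], "angular": [0, 0, -0.2], "fingers": 0}
    - {"dp": [1, -0.4, 0], "angular": [0, 0, -0.2], "fingers": 0}
    - {"dp": [1, -0.4, 0], "angular": [0, 0, -0.2], "fingers": 0}

```text
time: 2.65
tool_pos: [372.1, -414.8, 231.2]
tcp_rot: [-180.0, 0.0, 56.9]
ft_force: [-0.1, -1.1, 0.1]
finger_gap: 85.1
grip_force: 0.0
```

>>> step_arm:
  targets:
    - {"dp": [1, 0.35, 0], "angular": [0, 0, -0.24], "fingers": 0}
    - {"dp": [1, 0.35, 0], "angular": [0, 0, -0.24], "fingers": 0}
    - {"dp": [1, 0.35, 0], "angular": [0, 0, -0.24], "fingers": 0}
    - {"dp": [1, 0.35, 0], "angular": [0, 0, -0.24], "fingers": 0}
    - {"dp": [1, 0.35, 0], "angular": [0, 0, -0.24], "fingers": 0}
    - {"dp": [1, 0.35, 0], "angular": [0, 0, -0.24], "fingers": 0}
    - {"dp": [1, 0.35, 0], "angular": [0, 0, -0.24], "fingers": 0}
    - {"dp": [1, 0.35, 0], "angular": [0, 0, -0.24], "fingers": 0}

```text
time: 3.65
tool_pos: [539.9, -285.4, 231.5]
tcp_rot: [180.0, 0.0, 100.0]
ft_force: [-0.1, 0.4, 0.4]
finger_gap: 85.5
grip_force: 0.0
```

```bash
python3 - <<'E'
from h import *
np.set_printoptions(precision=1,suppress=True)
P=camera_params('wrist'); im=snapshot('wrist'); cv2.imwrite('pics/w1.png',im); 
import json; json.dump({k:np.array(v).tolist() for k,v in P.items()},open('w1.json','w'))
for l,z in [('fixture',0),('corner',10),('lever_grip',48.5),('lever_pivot',48.5),('end_fence',10)]:
    for r in pinpoint('wrist',l)[:2]: print(l,round(r['conf'],2),np.array(r['at']),onz('wrist',r['at'],z,P))
s=sense();print(s['tool_pos'],s['tcp_rot'],s['time'])
E
```

```text
corner 0.91 [379.6  14.9] [ 609.6 -112.7   10. ]
lever_grip 0.98 [323.2 144.6] [ 576.3 -238.9   48.5]
lever_pivot 0.97 [335.5  56.7] [ 571.1 -162.5   48.5]
[ 540.4 -284.7  231.3] [180.    0.  100.1] 3.95
```

View pics/w1.png

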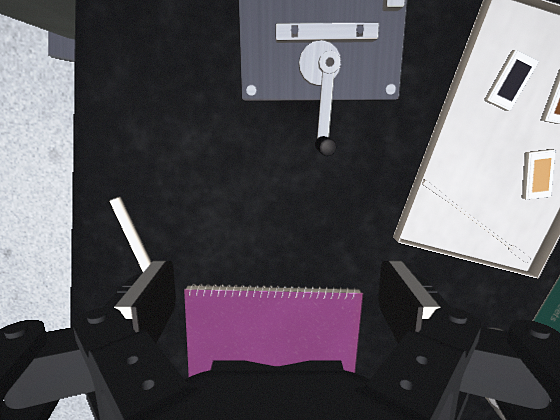

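The wrist view shows the lever grip at (325,145), the hub at (330,62) and the sliding fence at (327,31), with the plate square to the image. I'll hover over the grip and re-measure.

>>> step_arm:
  targets:
    - {"dp": [0.194, 0.217, 0.3], "fingers": 0}
    - {"dp": [0.194, 0.217, 0.55], "fingers": 0}
    - {"dp": [0.194, 0.217, 0.55], "fingers": 0}
    - {"dp": [0.194, 0.217, 0.55], "fingers": 0}
    - {"dp": [0.194, 0.217, 0.55], "fingers": 0}
    - {"dp": [0.194, 0.217, 0.55], "fingers": 0}
    - {"dp": [0.194, 0.217, 0.55], "fingers": 0}
    - {"dp": [0.194, 0.217, 0.55], "fingers": 0}

```text
validation failed for argument at $.ta...
```

```bash
python3 - <<'E'
from h import *
np.set_printoptions(precision=1,suppress=True)
P=camera_params('wrist'); im=snapshot('wrist'); cv2.imwrite('pics/w2.png',im)
for l,z in [('corner',10),('lever_grip',48.5),('lever_pivot',48.5)]:
    for r in pinpoint('wrist',l)[:2]: print(l,round(r['conf'],2),np.array(r['at']),onz('wrist',r['at'],z,P))
s=sense();print(s['tool_pos'],s['tcp_rot'],s['time'])
E
```

```text
corner 0.8 [380.7  17.2] [ 611.3 -113.5   10. ]
lever_grip 0.64 [324.  148.8] [ 578.3 -241.7   48.5]
lever_pivot 0.72 [323.2 147. ] [ 577.2 -240.2   48.5]
lever_pivot 0.71 [333.2  62.2] [ 570.4 -166.3   48.5]
[ 540.6 -284.5  231.3] [180.    0.  100.2] 4.15
```

View pics/w2.png

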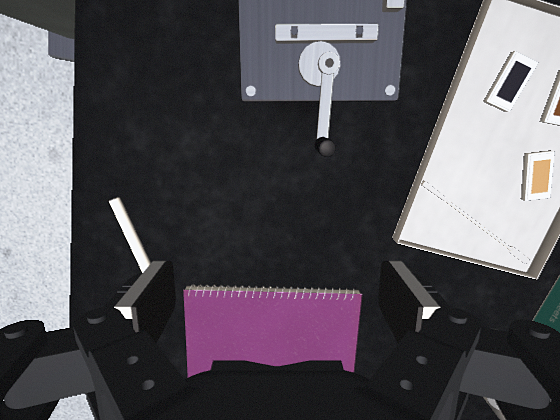

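The move was refused because `angular` is required, so the view is unchanged. Retrying.

>>> step_arm:
  targets:
    - {"dp": [0.194, 0.217, 0.3], "angular": [0, 0, 0], "fingers": 0}
    - {"dp": [0.194, 0.217, 0.55], "angular": [0, 0, 0], "fingers": 0}
    - {"dp": [0.194, 0.217, 0.55], "angular": [0, 0, 0], "fingers": 0}
    - {"dp": [0.194, 0.217, 0.55], "angular": [0, 0, 0], "fingers": 0}
    - {"dp": [0.194, 0.217, 0.55], "angular": [0, 0, 0], "fingers": 0}
    - {"dp": [0.194, 0.217, 0.55], "angular": [0, 0, 0], "fingers": 0}
    - {"dp": [0.194, 0.217, 0.55], "angular": [0, 0, 0], "fingers": 0}
    - {"dp": [0.194, 0.217, 0.55], "angular": [0, 0, 0], "fingers": 0}

```text
time: 5.15
tool_pos: [576.5, -239.0, 121.8]
tcp_rot: [180.0, 0.0, 100.1]
ft_force: [-0.1, 0.2, -0.6]
finger_gap: 85.4
grip_force: 0.0
```

```bash
python3 - <<'E'
from h import *
np.set_printoptions(precision=1,suppress=True)
P=camera_params('wrist'); im=snapshot('wrist'); cv2.imwrite('pics/w3.png',im)
for l,z in [('corner',10),('lever_grip',48.5),('lever_pivot',48.5)]:
    for r in pinpoint('wrist',l)[:2]: print(l,round(r['conf'],2),np.array(r['at']),onz('wrist',r['at'],z,P))
s=sense();print(s['tool_pos'],s['tcp_rot'],s['time'])
E
```

```text
corner 0.82 [359.4  36.6] [ 611.2 -112.9   10. ]
lever_grip 0.75 [274.  222.6] [ 575.2 -240.7   48.5]
lever_pivot 0.56 [286.4 101.7] [ 569.4 -164.2   48.5]
[ 576.3 -238.7  121.2] [-180.    -0.   100.2] 5.35
```

View pics/w3.png

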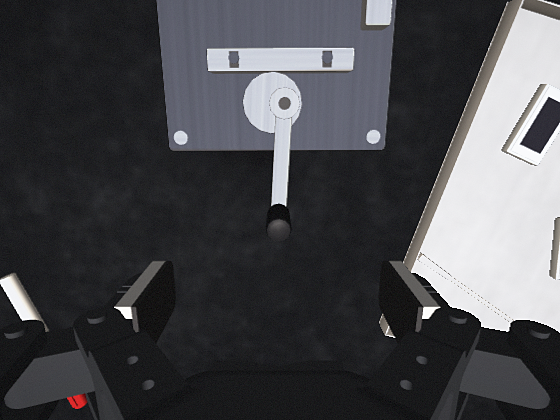

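The grip is centred between the open fingers, near (278,222). Descending and closing.

>>> step_arm:
  targets:
    - {"dp": [-0.005, 0, 0.2], "angular": [0, 0, 0], "fingers": 0}
    - {"dp": [-0.005, 0, 0.35], "angular": [0, 0, 0], "fingers": 0}
    - {"dp": [-0.005, 0, 0.415], "angular": [0, 0, 0], "fingers": 0}
    - {"dp": [-0.005, 0, 0.415], "angular": [0, 0, 0], "fingers": 0}
    - {"dp": [-0.005, 0, 0.415], "angular": [0, 0, 0], "fingers": 0.6}
    - {"dp": [-0.005, 0, 0.415], "angular": [0, 0, 0], "fingers": 1}
    - {"dp": [-0.005, 0, 0.415], "angular": [0, 0, 0], "fingers": 1}
    - {"dp": [-0.005, 0, 0.415], "angular": [0, 0, 0], "fingers": 1}
  newtons: 25

```text
time: 6.35
tool_pos: [577.0, -239.9, 38.9]
tcp_rot: [180.0, 0.0, 100.2]
ft_force: [-0.3, 1.5, 2.1]
finger_gap: 15.1
grip_force: 25.2
```

```bash
python3 - <<'E'
from h import *
import json
s=sense();print(s['tool_pos'],s['tcp_rot'],s['ft_force'],s['finger_gap'],s['grip_force'],s['time'])
# plate yaw by edge fit in w3: right edge & bottom edge
im=cv2.imread('pics/w3.png',0)
E
```

```text
[ 576.96837975 -239.89167823   38.89068954] [1.79951594e+02 3.49208911e-02 1.00157987e+02] [-0.32579492  1.48180716  2.10204183] 15.09843164548257 25.157943069934845 6.35
```

>>> step_arm:
  targets:
    - {"dp": [0.004, -0.033, 0], "angular": [0, 0, 0.028], "fingers": 1}
    - {"dp": [0.011, -0.065, 0], "angular": [0, 0, 0.056], "fingers": 1}
    - {"dp": [0.021, -0.0965, 0], "angular": [0, 0, 0.083], "fingers": 1}
    - {"dp": [0.034, -0.127, 0], "angular": [0, 0, 0.111], "fingers": 1}
    - {"dp": [0.049, -0.156, 0], "angular": [0, 0, 0.139], "fingers": 1}
    - {"dp": [0.067, -0.184, 0], "angular": [0, 0, 0.167], "fingers": 1}
    - {"dp": [0.087, -0.21, 0], "angular": [0, 0, 0.194], "fingers": 1}
    - {"dp": [0.109, -0.235, 0], "angular": [0, 0, 0.222], "fingers": 1}

```text
time: 7.35
tool_pos: [527.0, -227.7, 39.0]
tcp_rot: [179.8, 0.1, 60.0]
ft_force: [2.1, -4.9, -0.7]
finger_gap: 15.1
grip_force: 25.0
```

```bash
python3 - <<'E'
from h import *
np.set_printoptions(precision=1,suppress=True)
P=camera_params('wrist'); snapshot('wrist')
for l,z in [('corner',10),('lever_grip',48.5),('lever_pivot',48.5)]:
    for r in pinpoint('wrist',l)[:2]: print(l,round(r['conf'],2),np.array(r['at']),onz('wrist',r['at'],z,P))
s=sense();print(s['tool_pos'],s['tcp_rot'],s['ft_force'],s['wrist_torque'],s['time'],s['finger_gap'])
E
```

```text
lever_grip 0.86 [277.7 278.7] [ 526.8 -227.4   48.5]
lever_pivot 0.71 [286.8  93.6] [ 567.2 -164.1   48.5]
[ 526.5 -227.4   38.9] [180.    0.1  60.3] [-3.8 -5.4  4.6] [-0.7  0.5 -0.2] 7.55 15.376094282685205
```

>>> step_arm:
  targets:
    - {"dp": [0.005, -0.04, 0], "angular": [0, 0, 0.033], "fingers": 1}
    - {"dp": [0.014, -0.078, 0], "angular": [0, 0, 0.067], "fingers": 1}
    - {"dp": [0.027, -0.116, 0], "angular": [0, 0, 0.1], "fingers": 1}
    - {"dp": [0.044, -0.152, 0], "angular": [0, 0, 0.133], "fingers": 1}
    - {"dp": [0.065, -0.186, 0], "angular": [0, 0, 0.167], "fingers": 1}
    - {"dp": [0.089, -0.218, 0], "angular": [0, 0, 0.2], "fingers": 1}
    - {"dp": [0.116, -0.247, 0], "angular": [0, 0, 0.233], "fingers": 1}
    - {"dp": [0.141, -0.269, 0], "angular": [0, 0, 0.261], "fingers": 1}

```text
time: 8.55
tool_pos: [495.1, -178.2, 39.2]
tcp_rot: [179.6, -0.1, 13.2]
ft_force: [4.7, -32.6, -12.8]
finger_gap: 15.2
grip_force: 25.4
```

```bash
python3 - <<'E'
from h import *
np.set_printoptions(precision=1,suppress=True)
P=camera_params('wrist'); im=snapshot('wrist');cv2.imwrite('pics/w4.png',im)
for l,z in [('corner',10),('lever_grip',48.5),('lever_pivot',48.5),('end_fence',10)]:
    for r in pinpoint('wrist',l)[:2]: print(l,round(r['conf'],2),np.array(r['at']),onz('wrist',r['at'],z,P))
s=sense();print(s['tool_pos'],s['tcp_rot'],s['ft_force'],s['wrist_torque'],s['time'],s['finger_gap'])
E
```

```text
lever_grip 0.62 [278.1 277.4] [ 494.9 -177.6   48.5]
lever_pivot 0.78 [290.   97.7] [ 567.1 -165.3   48.5]
[ 495.2 -178.7   39.1] [179.6  -0.1  13.3] [  3.  -17.7  -5.5] [-2.7 -0.5 -0. ] 8.8 15.42433306652142
```

View pics/w4.png

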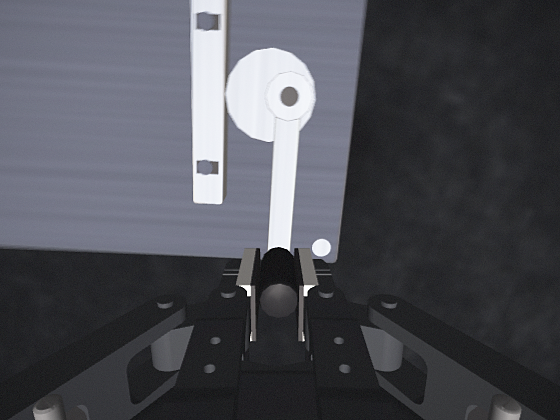

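The lever arm at (280,180) is now parallel to the sliding fence at (208,100), and the reaction is about 18–30 N, so it looks to be at the stop. I'll push slightly more to confirm.

>>> step_arm:
  targets:
    - {"dp": [0, -0.004, 0], "angular": [0, 0, 0], "fingers": 1}
    - {"dp": [0, -0.008, 0], "angular": [0, 0, 0], "fingers": 1}
    - {"dp": [0, -0.01, 0], "angular": [0, 0, 0], "fingers": 1}
    - {"dp": [0, -0.01, 0], "angular": [0, 0, 0], "fingers": 1}
    - {"dp": [0, -0.01, 0], "angular": [0, 0, 0], "fingers": 1}
    - {"dp": [0, -0.01, 0], "angular": [0, 0, 0], "fingers": 1}
    - {"dp": [0, -0.01, 0], "angular": [0, 0, 0], "fingers": 1}
    - {"dp": [0, -0.01, 0], "angular": [0, 0, 0], "fingers": 1}

```text
time: 9.8
tool_pos: [495.2, -178.5, 39.2]
tcp_rot: [179.5, -0.1, 13.3]
ft_force: [6.4, -26.5, -10.5]
finger_gap: 15.1
grip_force: 25.4
```

>>> step_arm:
  targets:
    - {"dp": [0, -0.005, 0], "angular": [0, 0, 0], "fingers": 0.6}
    - {"dp": [0, -0.005, 0], "angular": [0, 0, 0], "fingers": 0.4}
    - {"dp": [0, -0.005, 0], "angular": [0, 0, 0], "fingers": 0.4}
    - {"dp": [0, -0.005, -0.2], "angular": [0, 0, 0], "fingers": 0.4}
    - {"dp": [0, -0.005, -0.5], "angular": [0, 0, 0], "fingers": 0}
    - {"dp": [0, -0.3, -0.8], "angular": [0, 0, 0], "fingers": 0}
    - {"dp": [0, -0.3, -0.8], "angular": [0, 0, 0], "fingers": 0}
    - {"dp": [0, -0.3, -0.8], "angular": [0, 0, 0], "fingers": 0}

```text
time: 10.8
tool_pos: [480.2, -114.3, 199.1]
tcp_rot: [179.9, -0.1, 13.4]
ft_force: [-0.6, -0.9, -1.3]
finger_gap: 85.0
grip_force: 0.0
```

```bash
python3 - <<'E'
from h import *
import json
np.set_printoptions(precision=2,suppress=True)
P=camera_params('wrist'); im=snapshot('wrist');cv2.imwrite('pics/w5.png',im)
json.dump({k:np.array(v).tolist() for k,v in P.items()},open('w5.json','w'))
for l,z in [('corner',10),('lever_grip',48.5),('lever_pivot',48.5),('end_fence',10),('fixture',0)]:
    for r in pinpoint('wrist',l)[:2]: print(l,round(r['conf'],2),np.array(r['at']),onz('wrist',r['at'],z,P))
for m in masks_of('wrist','end_fence')[:2]+masks_of('wrist','side_fence')[:2]:
    k=m['pixels'].astype(np.uint8); c=max(cv2.findContours(k,0,2)[0],key=cv2.contourArea)
    pts=np.array([onz('wrist',p,26,P)[:2] for p in c[:,0,:]],np.float32)
    print(m['conf'],m['at'],cv2.minAreaRect(pts))
s=sense();print(s['tool_pos'],s['tcp_rot'],s['ft_force'],s['time'],s['finger_gap'])
E
```

```text
corner 0.91 [313.4  44.3] [ 610.63 -115.92   10.  ]
corner 0.72 [229.9  29.7] [605.2  -41.55  10.  ]
lever_grip 0.8 [350.5 195.6] [ 492.69 -176.77   48.5 ]
lever_pivot 0.86 [361.4 104.1] [ 568.64 -163.57   48.5 ]
end_fence 0.97 [230.3  27.3] [607.15 -41.52  10.  ]
fixture 0.87 [266.5 108.5] [547.79 -87.24   0.  ]
0.94 [227.4, 26.9] ((604.7261962890625, -41.69989776611328), (19.038238525390625, 134.19345092773438), 10.314855575561523)
0.8 [314.1, 102.3] ((559.271728515625, -129.4303741455078), (95.1156997680664, 15.923033714294434), 10.511990547180176)
[ 479.13 -115.33  197.11] [-179.94    0.1    13.18] [-0.29 -0.11 -0.27] 11.2 85.54156788049924
```

View pics/w5.png

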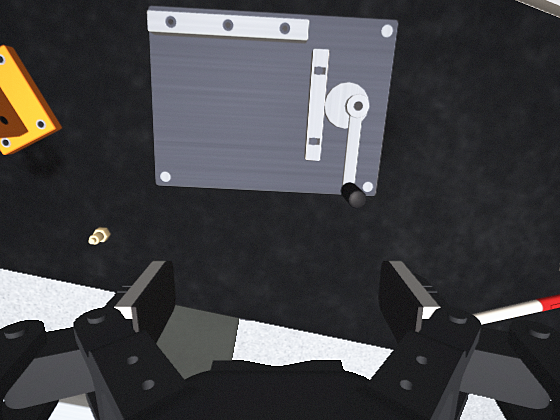

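The fence stays locked, the corner shows at (313,44) and the lever is parallel to the fence at (350,150). Moving to the silver bracket.

>>> step_arm:
  targets:
    - {"dp": [0.29, -0.91, 0], "angular": [0, 0, 0.06], "fingers": 0}
    - {"dp": [0.29, -0.91, 0], "angular": [0, 0, 0.06], "fingers": 0}
    - {"dp": [0.29, -0.91, 0], "angular": [0, 0, 0.06], "fingers": 0}
    - {"dp": [0.29, -0.91, 0], "angular": [0, 0, 0.06], "fingers": 0}
    - {"dp": [0.29, -0.91, 0], "angular": [0, 0, 0.06], "fingers": 0}
    - {"dp": [0.29, -0.91, 0], "angular": [0, 0, 0.06], "fingers": 0}
    - {"dp": [0.29, -0.91, 0], "angular": [0, 0, 0.06], "fingers": 0}
    - {"dp": [0.29, -0.91, 0], "angular": [0, 0, 0.06], "fingers": 0}

```text
time: 12.2
tool_pos: [494.6, 74.4, 198.3]
tcp_rot: [180.0, -0.0, 2.3]
ft_force: [-0.6, 0.2, -0.4]
finger_gap: 85.5
grip_force: 0.0
```

>>> step_arm:
  targets:
    - {"dp": [0.04, -0.98, 0], "angular": [0, 0, 0.058], "fingers": 0}
    - {"dp": [0.04, -0.98, 0], "angular": [0, 0, 0.058], "fingers": 0}
    - {"dp": [0.04, -0.98, 0], "angular": [0, 0, 0.058], "fingers": 0}
    - {"dp": [0.04, -0.98, 0], "angular": [0, 0, 0.058], "fingers": 0}
    - {"dp": [0.04, -0.98, 0], "angular": [0, 0, 0.058], "fingers": 0}
    - {"dp": [0.04, -0.98, 0], "angular": [0, 0, 0.058], "fingers": 0}
    - {"dp": [0.04, -0.98, 0], "angular": [0, 0, 0.058], "fingers": 0}
    - {"dp": [0.04, -0.98, 0], "angular": [0, 0, 0.058], "fingers": 0}

```text
time: 13.2
tool_pos: [494.5, 270.6, 198.4]
tcp_rot: [180.0, -0.0, -8.1]
ft_force: [-0.2, -0.1, 0.9]
finger_gap: 85.2
grip_force: 0.0
```

```bash
python3 - <<'E'
from h import *
np.set_printoptions(precision=2,suppress=True)
P=camera_params('wrist'); im=snapshot('wrist');cv2.imwrite('pics/w6.png',im)
for l,z in [('bracket_mid',25),('bracket',0)]:
    for r in pinpoint('wrist',l)[:3]: print(l,round(r['conf'],2),np.array(r['at']),onz('wrist',r['at'],z,P))
for m in masks_of('wrist','bracket')[:3]:
    k=m['pixels'].astype(np.uint8); c=max(cv2.findContours(k,0,2)[0],key=cv2.contourArea)
    pts=np.array([onz('wrist',p,12,P)[:2] for p in c[:,0,:]],np.float32)
    print(m['conf'],m['at'],cv2.minAreaRect(pts))
s=sense();print(s['tool_pos'],s['tcp_rot'],s['ft_force'],s['time'],s['finger_gap'])
E
```

```text
bracket_mid 0.94 [270.8 166.8] [514.34 274.7   25.  ]
bracket_mid 0.81 [217.3 290.2] [396.66 347.62  25.  ]
bracket_mid 0.6 [405.9 164.9] [498.25 150.95  25.  ]
bracket 0.92 [220.4 278.2] [397.49 348.28   0.  ]
bracket 0.8 [268.8 163. ] [514.67 277.1    0.  ]
bracket 0.63 [397.4 162.3] [497.08 150.4    0.  ]
0.78 [221.5, 284.3] ((387.3808898925781, 347.3548583984375), (101.15587615966797, 62.550575256347656), 1.6297569274902344)
0.75 [400.5, 162.3] ((493.646728515625, 147.99072265625), (93.07062530517578, 59.65093994140625), 38.418357849121094)
0.62 [269.6, 160.7] ((513.7196655273438, 276.8800048828125), (61.337223052978516, 82.64415740966797), 80.4546890258789)
[494.29 271.35 198.41] [-179.99   -0.01   -8.05] [-0.56  0.33 -0.55] 13.4 85.61252163107872
```

View pics/w6.png

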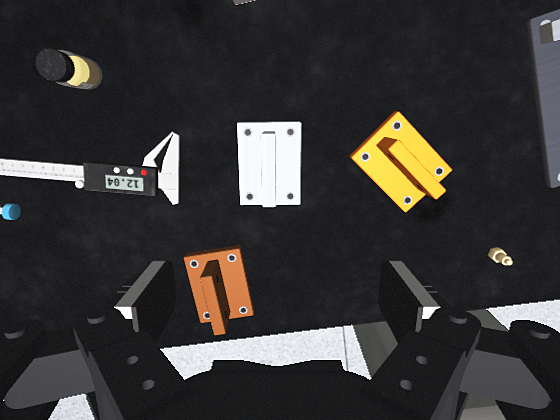

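The silver bracket is at (269,164), aligned with the tool and with clear space for the fingers; the caliper jaw is at (178,170). Descending.

>>> step_arm:
  targets:
    - {"dp": [0.097, -0.037, 0.2], "angular": [0, 0, 0.003], "fingers": 0}
    - {"dp": [0.097, -0.037, 0.45], "angular": [0, 0, 0.003], "fingers": 0}
    - {"dp": [0.097, -0.037, 0.65], "angular": [0, 0, 0.003], "fingers": 0}
    - {"dp": [0.097, -0.037, 0.8], "angular": [0, 0, 0.003], "fingers": 0}
    - {"dp": [0.097, -0.037, 0.88], "angular": [0, 0, 0.003], "fingers": 0}
    - {"dp": [0.097, -0.037, 0.88], "angular": [0, 0, 0.003], "fingers": 0}
    - {"dp": [0.097, -0.037, 0.88], "angular": [0, 0, 0.003], "fingers": 0.5}
    - {"dp": [0.097, -0.037, 0.88], "angular": [0, 0, 0.003], "fingers": 0.7}
  newtons: 40

```text
time: 14.4
tool_pos: [515.7, 276.8, 24.1]
tcp_rot: [-179.9, -0.1, -8.6]
ft_force: [-0.3, -0.4, 0.8]
finger_gap: 52.0
grip_force: 0.0
```

>>> step_arm:
  targets:
    - {"dp": [0, 0, 0], "angular": [0, 0, 0], "fingers": 1}
    - {"dp": [0, 0, 0], "angular": [0, 0, 0], "fingers": 1}
    - {"dp": [0, 0, 0], "angular": [0, 0, 0], "fingers": 1}
    - {"dp": [0, 0, 0], "angular": [0, 0, 0], "fingers": 1}
    - {"dp": [0, 0, -0.1], "angular": [0, 0, 0], "fingers": 1}
    - {"dp": [0, 0, -0.3], "angular": [0, 0, 0], "fingers": 1}
    - {"dp": [0, 0, -0.6], "angular": [0, 0, 0], "fingers": 1}
    - {"dp": [0, 0, -0.6], "angular": [0, 0, 0], "fingers": 1}
  newtons: 40

```text
time: 15.4
tool_pos: [518.2, 278.0, 150.0]
tcp_rot: [-179.6, -0.6, -8.6]
ft_force: [0.7, 0.1, -2.7]
finger_gap: 11.1
grip_force: 39.6
```

```bash
python3 - <<'E'
from h import *
np.set_printoptions(precision=2,suppress=True)
P=camera_params('wrist'); im=snapshot('wrist');cv2.imwrite('pics/w7.png',im)
s=sense();print(s['tool_pos'],s['tcp_rot'],s['ft_force'],s['time'],s['finger_gap'])
for l,z in [('bracket_mid',s['tool_pos'][2]+3),('bracket',s['tool_pos'][2]-22)]:
    for r in pinpoint('wrist',l)[:2]: print(l,round(r['conf'],2),np.array(r['at']),onz('wrist',r['at'],z,P))
E
```

```text
[516.48 277.19 146.52] [-179.8    -0.32   -8.56] [-0.34  0.05 -2.73] 15.45 11.60196415742182
bracket_mid 0.81 [440. 204.] [536.83 205.28 149.52]
bracket_mid 0.72 [278.8 269.1] [516.96 278.45 149.52]
bracket 0.66 [536.9 294. ] [470.28 144.09 124.52]
bracket 0.61 [425.7 196.3] [533.82 201.27 124.52]
```

View pics/w7.png

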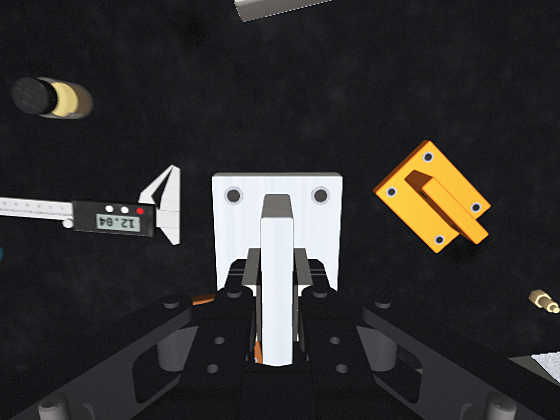

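The bracket is held squarely: the rib is between the pads and the flange is at (277,220), parallel to the tool. Carrying it to the fixture.

>>> step_arm:
  targets:
    - {"dp": [0.235, 0.88, 0], "angular": [0, 0, -0.053], "fingers": 1}
    - {"dp": [0.235, 0.88, 0], "angular": [0, 0, -0.053], "fingers": 1}
    - {"dp": [0.235, 0.88, 0], "angular": [0, 0, -0.053], "fingers": 1}
    - {"dp": [0.235, 0.88, 0], "angular": [0, 0, -0.053], "fingers": 1}
    - {"dp": [0.235, 0.88, 0], "angular": [0, 0, -0.053], "fingers": 1}
    - {"dp": [0.235, 0.88, 0], "angular": [0, 0, -0.053], "fingers": 1}
    - {"dp": [0.235, 0.88, 0], "angular": [0, 0, -0.053], "fingers": 1}
    - {"dp": [0.235, 0.88, 0], "angular": [0, 0, -0.053], "fingers": 1}

```text
time: 16.55
tool_pos: [534.6, 96.0, 142.3]
tcp_rot: [-180.0, 0.0, 1.1]
ft_force: [-0.1, -0.3, -1.8]
finger_gap: 11.6
grip_force: 40.2
```

>>> step_arm:
  targets:
    - {"dp": [0.093, 0.907, 0], "angular": [0, 0, -0.0515], "fingers": 1}
    - {"dp": [0.093, 0.907, 0], "angular": [0, 0, -0.0515], "fingers": 1}
    - {"dp": [0.093, 0.907, 0], "angular": [0, 0, -0.0515], "fingers": 1}
    - {"dp": [0.093, 0.907, 0], "angular": [0, 0, -0.0515], "fingers": 1}
    - {"dp": [0.093, 0.907, 0], "angular": [0, 0, -0.0515], "fingers": 1}
    - {"dp": [0.093, 0.907, 0], "angular": [0, 0, -0.0515], "fingers": 1}
    - {"dp": [0.093, 0.907, 0], "angular": [0, 0, -0.0515], "fingers": 1}
    - {"dp": [0.093, 0.907, 0], "angular": [0, 0, -0.0515], "fingers": 1}

```text
time: 17.55
tool_pos: [556.4, -85.0, 142.3]
tcp_rot: [-180.0, -0.0, 10.3]
ft_force: [-0.3, 0.4, -2.9]
finger_gap: 11.1
grip_force: 40.7
```

```bash
python3 - <<'E'
from h import *
np.set_printoptions(precision=2,suppress=True)
P=camera_params('wrist'); im=snapshot('wrist');cv2.imwrite('pics/w8.png',im)
s=sense();print(s['tool_pos'],s['tcp_rot'],s['ft_force'],s['time'],s['finger_gap'])
for l in ['side_fence','end_fence']:
  for m in masks_of('wrist',l)[:1]:
    k=m['pixels'].astype(np.uint8); c=max(cv2.findContours(k,0,2)[0],key=cv2.contourArea)
    pts=np.array([onz('wrist',p,26,P)[:2] for p in c[:,0,:]],np.float32)
    print(l,m['conf'],m['at'],cv2.minAreaRect(pts))
E
```

```text
[556.42 -85.18 142.33] [180.    -0.    10.31] [ 0.37  0.   -1.66] 17.6 11.235946659557502
side_fence 0.7 [293.0, 168.3] ((553.4093017578125, -87.92544555664062), (151.65818786621094, 206.78599548339844), 10.213094711303711)
end_fence 0.27 [293.0, 169.9] ((553.0052490234375, -87.64183807373047), (150.96376037597656, 206.61434936523438), 10.213136672973633)
```

View pics/w8.png

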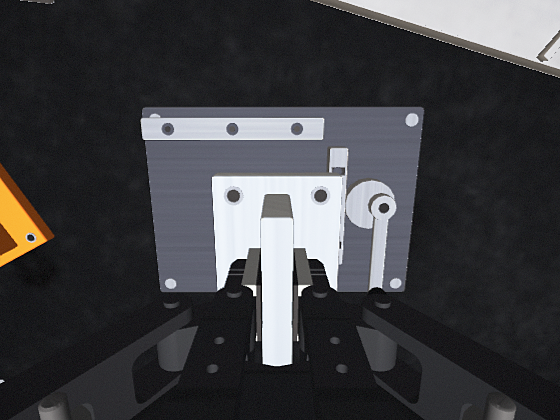

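The bracket is above the plate with its flange edges parallel to both fences: end fence at y≈128, side fence at x≈338. It is about 8 mm clear of each stop. Lowering.

>>> step_arm:
  targets:
    - {"dp": [0, 0, 0.15], "angular": [0, 0, 0], "fingers": 1}
    - {"dp": [0, 0, 0.3], "angular": [0, 0, 0], "fingers": 1}
    - {"dp": [0, 0, 0.4], "angular": [0, 0, 0], "fingers": 1}
    - {"dp": [0, 0, 0.47], "angular": [0, 0, 0], "fingers": 1}
    - {"dp": [0, 0, 0.51], "angular": [0, 0, 0], "fingers": 1}
    - {"dp": [0, 0, 0.53], "angular": [0, 0, 0], "fingers": 1}
    - {"dp": [0, 0, 0.54], "angular": [0, 0, 0], "fingers": 1}
    - {"dp": [0, 0, 0.54], "angular": [0, 0, 0], "fingers": 1}

```text
time: 18.7
tool_pos: [556.8, -85.9, 34.8]
tcp_rot: [180.0, -0.0, 10.2]
ft_force: [-0.3, -0.1, -2.1]
finger_gap: 11.0
grip_force: 40.7
```

>>> step_arm:
  targets:
    - {"dp": [0, 0, 0.003], "angular": [0, 0, 0], "fingers": 1}
    - {"dp": [0, 0, 0.006], "angular": [0, 0, 0], "fingers": 1}
    - {"dp": [0, 0, 0.009], "angular": [0, 0, 0], "fingers": 1}
    - {"dp": [0, 0, 0.01], "angular": [0, 0, 0], "fingers": 1}
    - {"dp": [0, 0, 0.01], "angular": [0, 0, 0], "fingers": 1}
    - {"dp": [0, 0, 0.01], "angular": [0, 0, 0], "fingers": 1}
    - {"dp": [0, 0, 0.01], "angular": [0, 0, 0], "fingers": 1}
    - {"dp": [0, 0, 0.01], "angular": [0, 0, 0], "fingers": 1}

```text
time: 19.7
tool_pos: [556.8, -85.9, 32.9]
tcp_rot: [180.0, -0.0, 10.2]
ft_force: [-2.0, 0.3, 5.6]
finger_gap: 11.1
grip_force: 41.7
```

Seated on the plate, with 5.6 N down. Sliding towards the side fence.

>>> step_arm:
  targets:
    - {"dp": [0, 0.007, 0], "angular": [0, 0, 0], "fingers": 1}
    - {"dp": [0, 0.014, 0], "angular": [0, 0, 0], "fingers": 1}
    - {"dp": [0, 0.021, 0], "angular": [0, 0, 0], "fingers": 1}
    - {"dp": [0, 0.028, 0], "angular": [0, 0, 0], "fingers": 1}
    - {"dp": [0, 0.035, 0], "angular": [0, 0, 0], "fingers": 1}
    - {"dp": [0, 0.04, 0], "angular": [0, 0, 0], "fingers": 1}
    - {"dp": [0, 0.04, 0], "angular": [0, 0, 0], "fingers": 1}
    - {"dp": [0, 0.04, 0], "angular": [0, 0, 0], "fingers": 1}

```text
time: 20.7
tool_pos: [558.5, -93.8, 32.8]
tcp_rot: [180.0, -0.1, 10.2]
ft_force: [-0.2, 1.2, 4.6]
finger_gap: 11.5
grip_force: 41.8
```

>>> step_arm:
  targets:
    - {"dp": [0, 0.002, 0], "angular": [0, 0, 0], "fingers": 1}
    - {"dp": [0, 0.004, 0], "angular": [0, 0, 0], "fingers": 1}
    - {"dp": [0, 0.006, 0], "angular": [0, 0, 0], "fingers": 1}
    - {"dp": [0, 0.008, 0], "angular": [0, 0, 0], "fingers": 1}
    - {"dp": [0, 0.01, 0], "angular": [0, 0, 0], "fingers": 1}
    - {"dp": [0, 0.01, 0], "angular": [0, 0, 0], "fingers": 1}
    - {"dp": [0, 0.01, 0], "angular": [0, 0, 0], "fingers": 1}
    - {"dp": [0, 0.01, 0], "angular": [0, 0, 0], "fingers": 1}

```text
time: 21.7
tool_pos: [558.6, -94.5, 32.9]
tcp_rot: [-179.9, -0.1, 10.3]
ft_force: [-2.5, 7.1, 7.6]
finger_gap: 11.0
grip_force: 42.3
```

Side fence contacted at about 7 N. Now sliding along it to the end fence.

>>> step_arm:
  targets:
    - {"dp": [0.007, 0, 0], "angular": [0, 0, 0], "fingers": 1}
    - {"dp": [0.014, 0, 0], "angular": [0, 0, 0], "fingers": 1}
    - {"dp": [0.021, 0, 0], "angular": [0, 0, 0], "fingers": 1}
    - {"dp": [0.028, 0, 0], "angular": [0, 0, 0], "fingers": 1}
    - {"dp": [0.035, 0, 0], "angular": [0, 0, 0], "fingers": 1}
    - {"dp": [0.042, 0, 0], "angular": [0, 0, 0], "fingers": 1}
    - {"dp": [0.045, 0, 0], "angular": [0, 0, 0], "fingers": 1}
    - {"dp": [0.045, 0, 0], "angular": [0, 0, 0], "fingers": 1}

```text
time: 22.7
tool_pos: [566.4, -93.1, 32.9]
tcp_rot: [-179.9, 0.1, 10.3]
ft_force: [-7.8, 5.3, 12.9]
finger_gap: 11.3
grip_force: 43.1
```

```bash
python3 - <<'E'
from bench import *
s=sense();print(s['tool_pos'],s['tcp_rot'],s['ft_force'],s['wrist_torque'],s['time'])
E
```

```text
[566.35634769 -93.07920431  32.87896949] [-1.79899943e+02  8.54363319e-02  1.02748922e+01] [-7.75557209  5.32963214 12.88536648] [0.90859286 1.24350062 0.07883148] 22.7
```

>>> step_arm:
  targets:
    - {"dp": [0.003, 0.003, 0], "angular": [0, 0, 0], "fingers": 1}
    - {"dp": [0.006, 0.006, 0], "angular": [0, 0, 0], "fingers": 1}
    - {"dp": [0.009, 0.009, 0], "angular": [0, 0, 0], "fingers": 1}
    - {"dp": [0.01, 0.01, 0], "angular": [0, 0, 0], "fingers": 1}
    - {"dp": [0.01, 0.01, 0], "angular": [0, 0, 0], "fingers": 1}
    - {"dp": [0.01, 0.01, 0], "angular": [0, 0, 0], "fingers": 1}
    - {"dp": [0.01, 0.01, 0], "angular": [0, 0, 0], "fingers": 1}
    - {"dp": [0.01, 0.01, 0], "angular": [0, 0, 0], "fingers": 1}

```text
time: 23.7
tool_pos: [566.4, -93.1, 32.9]
tcp_rot: [-179.7, 0.3, 10.3]
ft_force: [-21.7, 14.3, 27.3]
finger_gap: 11.0
grip_force: 45.0
```

```bash
python3 - <<'E'
from h import *
s=sense();print(s['tool_pos'],s['tcp_rot'],s['ft_force'],s['wrist_torque'],s['time'])
P=camera_params('wrist');im=snapshot('wrist');cv2.imwrite('pics/w9.png',im)
g=cv2.cvtColor(im,6)
for l in cv2.createLineSegmentDetector().detect(g)[0][:,0]:
    L=np.hypot(l[2]-l[0],l[3]-l[1])
    if L>35 and l[1]<300 and l[3]<300:
        p=onz('wrist',l[:2],22,P);q=onz('wrist',l[2:],22,P);a=np.degrees(np.arctan2(q[1]-p[1],q[0]-p[0]))
        print(l.round(0),round(L),round((a-10.3+45)%90-45,2),p[:2].round(1),q[:2].round(1))
E
```

```text
[566.40161289 -93.12990123  32.87822221] [-179.71017049    0.3444681    10.30248099] [-21.67450529  14.25479     27.33433636] [2.0100429  3.23634133 0.06713601] 23.7
[344. 193. 338. 299.] 106 0.08 [ 603.2 -116.3] [ 549.5 -126.2]
[211. 177. 217. 289.] 113 -0.12 [599.8 -55.6] [544.1 -65.6]
[ 31. 177. 211. 177.] 180 0.1 [585.1  25. ] [599.9 -55.4]
[336. 288. 342. 177.] 111 -0.14 [ 555.4 -123.6] [ 610.4 -113.8]
[332. 141.  22. 141.] 310 0.01 [ 625.3 -105.8] [600.8  28.6]
[289. 195. 295. 239.] 45 7.59 [598.1 -92. ] [577.1 -98.8]
[368. 273. 374. 192.] 82 -0.14 [ 566.1 -137. ] [ 606.2 -129.8]
[496.  -0. 558.  20.] 66 -15.44 [ 690.1 -157.4] [ 687.7 -184.4]
[494. 120.  39. 121.] 455 -0.06 [ 646.1 -172.8] [611.1  20.9]
[558.  17. 506.   0.] 55 -15.44 [ 688.6 -184. ] [ 690.7 -161.3]
[317. 177. 214. 178.] 103 -0.01 [ 608.1 -102.7] [599.8 -57.1]
[241. 176. 298. 176.] 58 -0.06 [602.8 -68.7] [607.4 -94.2]
```

Pressed at about 18 N into each fence, and the edge lines agree with the fences within 0.15°. The tool has tilted about 0.3° under load, so I'll trim that out.

>>> step_arm:
  targets:
    - {"dp": [0, 0, 0], "angular": [-0.0008, 0.001, 0], "fingers": 1}
    - {"dp": [0, 0, 0], "angular": [-0.0016, 0.002, 0], "fingers": 1}
    - {"dp": [0, 0, 0], "angular": [-0.0016, 0.002, 0], "fingers": 1}
    - {"dp": [0, 0, 0], "angular": [-0.0016, 0.002, 0], "fingers": 1}
    - {"dp": [0, 0, 0], "angular": [-0.0016, 0.002, 0], "fingers": 1}
    - {"dp": [0, 0, 0], "angular": [-0.0016, 0.002, 0], "fingers": 1}
    - {"dp": [0, 0, 0], "angular": [-0.0016, 0.002, 0], "fingers": 1}
    - {"dp": [0, 0, 0], "angular": [-0.0016, 0.002, 0], "fingers": 1}

```text
time: 24.75
tool_pos: [566.5, -93.2, 32.7]
tcp_rot: [180.0, -0.0, 10.3]
ft_force: [-21.3, 13.2, 25.2]
finger_gap: 11.2
grip_force: 44.9
```

```bash
python3 - <<'E'
from h import *
np.set_printoptions(precision=2,suppress=True)
s=sense();print(s['tool_pos'],s['tcp_rot'],s['ft_force'],s['wrist_torque'],s['time'],s['grip_force'])
P=camera_params('wrist'); snapshot('wrist'); snapshot('top')
for c in ['wrist','top']:
  for l,z in [('bracket_mid',35),('lever_grip',48.5),('lever_pivot',48.5),('corner',10),('side_fence',10)]:
    for r in pinpoint(c,l)[:4]: print(c,l,round(r['conf'],2),onz(c,r['at'],z))
E
```

```text
[566.51 -93.2   32.75] [180.    -0.03  10.3 ] [-21.33  13.16  25.25] [2.04 3.23 0.09] 24.75 44.942877888679504
wrist bracket_mid 0.77 [568.28 -92.94  35.  ]
wrist lever_pivot 0.87 [ 567.18 -164.6    48.5 ]
wrist lever_pivot 0.5 [611.15 -49.84  48.5 ]
wrist corner 0.69 [ 611.11 -113.93   10.  ]Traceback (most recent call last):
  File "<stdin>", line 7, in <module>
ValueError: it knows: bracket, bracket_mid, calipers, corner, end_fence, fixture, lever_grip, lever_pivot, small_fitting, tape, vial
```

```bash
python3 -c "
from bench import *
print(hand_in())"
```

```text
the job is handed in; nothing more can be done
None
```

I turned the cam lever clockwise to its stop, then set the bracket flat in the corner and handed in at about 25 s with the arm still holding it there, pressing roughly 18 N into each fence; the lever was still parallel to the locked fence at the last check, and nothing else was touched as far as I could tell.

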